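Swing the sample rail home into its catch

ROBOT

A 6-joint arm with a two-finger parallel gripper is mounted at the origin on the work surface. World frame = base frame: x ahead of the robot, y to its left, z up, the work surface at z = 0. Lengths are in m, angles in rad, forces in N, time in s.
With the tool pointing down it reaches from about 0.35 to 0.975 m from the base axis. Payload 4.9 kg.
Tool frame: the origin (TCP) lies on the front face of the gripper's body, between the roots of the fingers; the fingertips stand ctrl.finger_overhang ahead of it and the grasp point (between the pads) lies 54 mm ahead of it (ctrl.finger_overhang is the distance from the TCP to the fingertips, in m); z points along the fingers, y is the line along which they close (so a half turn about z gives the same grasp; the last joint's range is limited). The gripper opens to 85 mm and grips with 20 to 120 N. Pads are 22 mm wide; open, the fingers measure 114 mm over their backs; the gripper's body (76 mm by 85 mm) begins 54 mm behind the grasp point. The pads swing forward as they close: fully open they stand 13 mm farther back than shut.
Start: joints at [0.992, 0.053, 1.613, -0, 1.476, -0.119], TCP at [0.277, 0.56, 0.304] pointing down, gripper open.
Joint ranges: [-3.01, 3.01], [-1.01, 2.22], [0.06, 2.58], [-1.02, 4.17], [0.09, 2.62], [-3.14, 3.14]. Speed limits (rad/s): [2.57, 2.57, 3.14, 3.14, 3.14, 3.14].

INTERFACE

Orientations are given as a rotation vector (axis times angle).
In Python, from station import ctrl, vision gives the robot as it stands. The module is installed in compiled form; this text tells all that it offers.
- The arm moves only by the tool drive_tool, never from a script. Its argument "rows" is a list of rows, each a list of 2 entries, a list of its own where there are three numbers: the shift along the tool's x, y, z in m, then the turn about the tool's z in rad. A call has 1 to 10 rows; each row shifts and turns the commanded pose from where the row before left it, along the tool's axes as they then stand; what a row does not reach is not made up. A row lasts 1/10 s, in which the tool goes at most 50 mm and 8.59 degrees, less where a joint would pass 70% of its speed; a pose out of reach is approached as far as the arm can. A call with a gripper value outside its range is refused whole. "jaw" is the closure, from 0 (fully open) to 1 (shut), set as the call begins (left out, the last holds). The fingers move at their own pace and stop on an object; "grip_force" is the grip in N (left out, the last holds). Time passes only in rows, so rows that do not move let the fingers close. It gives the time, the measured TCP pose, the force, the opening and the grip force at its end, in the units of the state.
- ctrl.get_obs(): the state, without advancing time (a new reading comes with each control period).
- vision.get_image(name): name is "scene" or "top" or "wrist"; returns a dict with "image" (420x560x3 uint8, blue, green, red), "vertical_fov" (degrees; the focal length in pixels is half the picture's height over the tangent of half this angle, whatever the lens; pixels are square), "cx", "cy" (the principal point, pixels), "R" (3x3) and "t" (3): a world point X has camera coordinates R X + t. Camera axes: x right, y down, z forward; pixel columns grow to the right and rows downward; lengths in m; the calibration is good to about 2 mm. A picture is of the moment at which its call begins. There is no depth.
- ctrl.finish_job(): hands the job in; it is judged then, once.
The state is a dict: "t": time; "q": joint angles; "dq": joint speeds; "effort": joint torques, N m; "tool_pos": TCP position; "tool_rot": TCP orientation; "contact_force": force on the tool from outside, world axes, zero at the start; "wrist_torque": the same for the moment, N m; "opening": finger opening in m; "grip_force": force on a finger pad.
Only numpy, scipy, OpenCV 4.12 (cv2) and the standard library are available. Lean on these libraries where they do the work, as an engineer would, in place of code of your own. Each camera call takes 0.05 s, during which the arm holds its last target. There are 200 camera calls.

TASK

The long rail that carries the cuvette holder has come off its pivot screw. Keeping it flat on the board, slide it lengthwise until its fork sits fully home on the screw, then push near its pointed free end to swing it round until the point snaps past the catch's spring roller and the rail lies against the stop screw. Feel for both screws and come up to them gently; let go, and leave the things around alone.

Things in the scene. Friction and masses are not known exactly. Their poses are not given: they have to be found in the camera images.
- board: Dark anodised breadboard 420 x 430 x 12 mm, fixed on the bench, top face at z = 12 mm. Origin on the pivot screw's axis, at the underside. -x points from the pivot screw to the catch: the rail at home lies within 7 degrees of it. It spans x -350 to 70, y -165 to 265 mm. A lamp head, 80 mm high, is fixed on it at x = -110 mm, y below -65 mm.
- pin (a point): Pivot screw upright in the board near its far edge: plain shank 10 mm in diameter and 20 mm high under an 18 mm round head (top 25 mm above the board). More than 25 N from the rail strains it. The point is on its axis, 10 mm above the board's top.
- rail: Plain aluminium rail lying loose on the board on slippery glide pads (0.5 to 0.75 kg, slides at 1 to 3 N): bar 44 mm wide, top 28 mm above the board, flat upright sides from x = 14 to 225 mm. Origin at its underside, at the point that lies on the pivot axis when the fork is home; x runs along it to the free end, z up. It starts 25 to 35 mm short of the pivot, pulled back along its +x.
- fork (a point): The steel fork at the rail's -x end, 14 mm high: slot 12 mm wide, its bottom at the rail's x = 5 mm, flaring from x = -12 to -40 mm into a 40 mm wide mouth that guides it on to the screw. The point is the middle of the mouth (rail x = -40 mm, 8 mm above the board); axes as the rail's. At the start the screw stands in or at the mouth.
- nose (a point): Tip of the rail's pointed steel free end, 247 mm from its origin, 11 mm above the board; axes as the rail's. Two 45 degree faces, 20 mm high, run back from it to the full width at x = 225 mm. It starts swung 0.5 to 0.75 rad from home to the board's +y side; going home it moves to the board's -y side (rail turns counter-clockwise from above).
- optics (a point): Top of the cuvette holder that stands on the rail (at x = 110 mm, 44 mm long, 84 mm above the board). A lens stands at x = 45 mm, 78 mm high. From x = 135 mm to the nose nothing stands on the rail.
- catch: Fixed slotted steel base of the catch, on the board's near edge; origin and axes as the board's. On it an aluminium slide, up to 42 mm above the bench, is clamped by hand anywhere within 0.11 rad to either side of the middle, turning about the pivot axis; the setting is not reported and must be felt or seen. The slide bears the stop screw and the sprung roller.
- stop_mid (a point): Where the stop screw's round 12 mm steel tip (its sphere's foremost point) is at the middle of its setting, 218 mm from the pivot screw and 14 mm above the board; truly up to 25 mm off to either side along the board's y. It faces the board's +y and meets the rail's leading side. It is rigid; more than 20 N puts it out of setting.
- roller_mid (a point): Where the axis of the white 12 mm roller is at the middle of the setting, 247 mm towards the catch and 5 mm to the board's +y from the pivot; it turns with the stop. Sprung towards the pivot by 2 to 5 N. With the fork home the push rises to 4 to 8 N, drops as the nose tip passes the roller, and 5 mm further the rail meets the stop; the roller then keeps it there.
- lenspost_mid (a point): Bystander: loose steel lens post, 40 mm foot, 57 mm high, standing on the board; the point is on its axis, half-way up. Not to be disturbed.
- case: Bystander: closed plastic cuvette case, 60 x 110 x 35 mm, on the bench left of the board; origin at the centre of its underside. Not to be disturbed.
- driver: Bystander: screwdriver, 180 mm long, lying on the bench right of the board along its own x axis. Not to be disturbed.

How it is judged:
By the outcome, as a careful person would: the job done as asked, in the order asked, and still so for the second after the job is handed in, with the robot touching nothing.
It also fails if it takes over 58 s, if anything falls off the work surface, if the arm or the gripper's body presses on something with over 40 N, if the wrist force passes 120 N, or if a joint passes its speed limit or range.

## Working session

There is one attempt and no reset: what is moved stays moved. The work goes in short steps, Python scripts to look and compute and a tool call to move; the robot and the scene stay as the last step left them, time stands still between calls to the robot, and variables do not carry over. Pictures are saved under pics/ and viewed, at most 13 in all, crops included, and the job is handed in when it is done.

Besides the shell and the picture viewer there is one more tool, called after ">>>" as name([rows], argument=value, ...), one row to a line, values as JSON. drive_tool: Moves the arm, as the interface text tells. Its arguments: {"type":"object","properties":{"rows":{"type":"array","items":{"type":"array"}},"jaw":{"type":"number"},"grip_force":{"type":"number"}},"required":["rows"]}

```bash
mkdir -p pics; python3 - <<'E'
from station import ctrl, vision
import cv2,pickle
o=ctrl.get_obs();print(o,ctrl.finger_overhang)
d={}
for n in("scene","top"):
    v=vision.get_image(n);d[n]=v;cv2.imwrite(f"pics/{n}0.png",v["image"]);print(n,v["vertical_fov"],v["cx"],v["cy"],v["R"],v["t"])
pickle.dump(d,open("d0.pkl","wb"))
E
```

```text
{'t': 0.0, 'q': array([ 9.92015441e-01,  5.33380761e-02,  1.61430173e+00, -3.18976483e-05,
        1.47601366e+00, -1.18993091e-01]), 'dq': array([-0.00070457,  0.00112558, -0.00046869, -0.00115172, -0.00100144,
        0.00078238]), 'effort': array([-7.76492088e-04, -3.93690205e+01, -3.70172954e+01, -2.58996879e-04,
        6.95940820e-03, -2.02031850e-05]), 'tool_pos': array([0.27708474, 0.55968427, 0.3026699 ]), 'tool_rot': array([-0.71572921, -3.05828191,  0.00305848]), 'contact_force': array([-1.04011888,  0.54427935, -0.44847959]), 'wrist_torque': array([ 0.03040248, -0.0265004 ,  0.00355816]), 'grip_force': 0.0, 'opening': 0.08533401306581578} 0.0726
scene 53.56393729241864 280.29544739432134 206.96623479791768 [[-0.41357668  0.91042817  0.00865287]
 [ 0.65368454  0.30353529 -0.69322641]
 [-0.6337593  -0.28104603 -0.72066794]] [ 0.26020072 -0.35430314  1.45098491]
top 56.6808255133091 282.0315080632167 219.9004784933595 [[-0.02410143 -0.99969033  0.00619414]
 [-0.97849457  0.02231985 -0.20506147]
 [ 0.20485972 -0.01100321 -0.9787295 ]] [0.02367401 0.6638072  0.76204806]
```

View pics/top0.png

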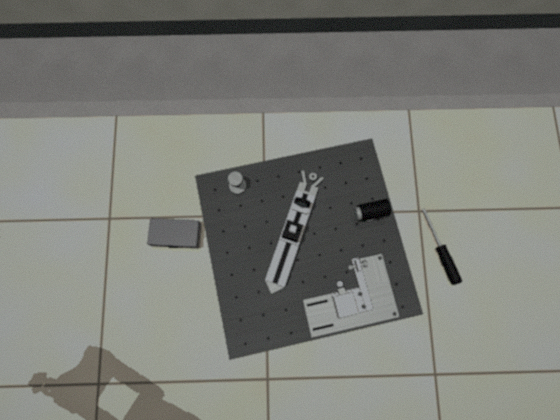

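View pics/scene0.png

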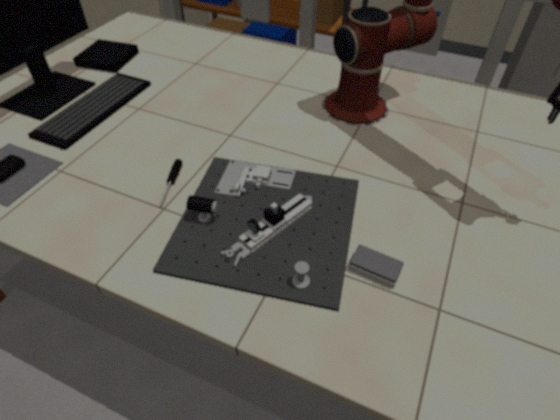

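```bash
cat > h.py <<'E'
import numpy as np, cv2
def bp(v,px,z):
    f=210/np.tan(np.radians(v["vertical_fov"]/2))
    px=np.atleast_2d(px).astype(float);R=v["R"];t=v["t"]
    d=np.c_[(px[:,0]-v["cx"])/f,(px[:,1]-v["cy"])/f,np.ones(len(px))]@R
    c=-R.T@t
    return c+d*((z-c[2])/d[:,2])[:,None]
def pj(v,X):
    f=210/np.tan(np.radians(v["vertical_fov"]/2))
    c=np.atleast_2d(X)@v["R"].T+v["t"]
    return np.c_[v["cx"]+f*c[:,0]/c[:,2],v["cy"]+f*c[:,1]/c[:,2]]
E
python3 - <<'E'
import pickle,cv2,numpy as np
from h import *
v=pickle.load(open("d0.pkl","rb"))["top"]
c=v["image"][150:350,250:410]
cv2.imwrite("pics/crop0.png",cv2.convertScaleAbs(cv2.resize(c[:150],None,fx=4,fy=4,interpolation=cv2.INTER_CUBIC),alpha=1.3))
cv2.imwrite("pics/crop1.png",cv2.convertScaleAbs(cv2.resize(v["image"][135:365,190:430],None,fx=2.5,fy=2.5,interpolation=cv2.INTER_CUBIC),alpha=1.3))
P=bp(v,[[196,176],[372,139],[422,313],[230,358]],.012);print(P,np.linalg.norm(np.diff(P,axis=0),axis=1))
print(bp(v,[[313,176.5]],.037))
E
```

```text
[[ 0.78530884  0.20571903  0.012     ]
 [ 0.86864808 -0.21228554  0.012     ]
 [ 0.46195035 -0.29237831  0.012     ]
 [ 0.3791094   0.12511183  0.012     ]] [0.42623145 0.41450922 0.42562969]
[[ 0.76989366 -0.06500568  0.037     ]]
```

View pics/crop1.png

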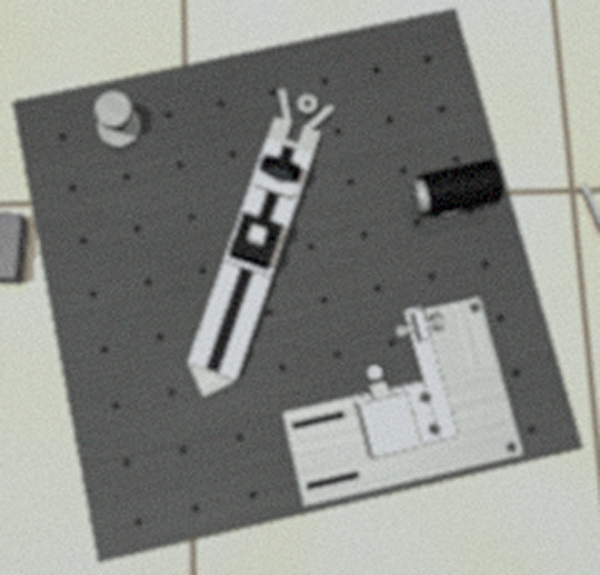

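View pics/crop0.png

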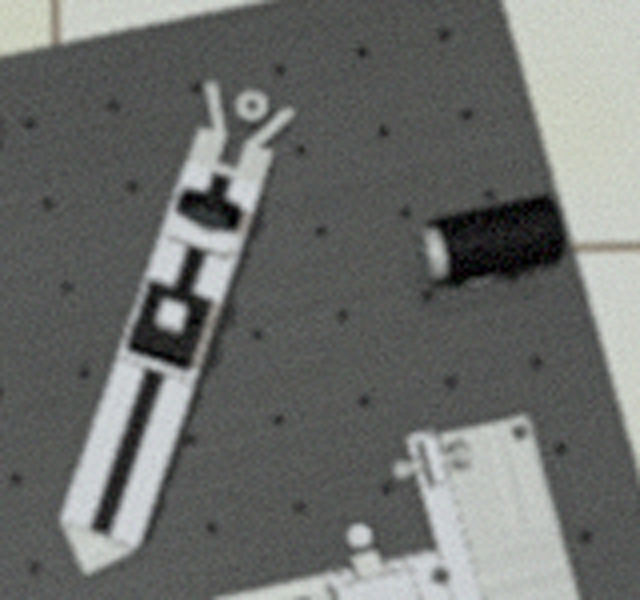

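```bash
cat >> h.py <<'E'
E
python3 - <<'E'
import pickle
from h import *
from scipy.optimize import least_squares
v=pickle.load(open("d0.pkl","rb"))["top"]
c1=lambda a:np.array(a)/2.5+[190-.3,135-.3]
C=bp(v,c1([[15,102],[457,10],[581,447],[100,561]]),.012)[:,:2]
B=np.array([[70,265],[70,-165],[-350,-165],[-350,265]])/1000
pin=bp(v,c1([[308,103]]),.037)[0,:2]
def T(p,b):
    c,s=np.cos(p[2]),np.sin(p[2]);return p[:2]+b@np.array([[c,s],[-s,c]])
r=least_squares(lambda p:np.r_[(T(p,B)-C).ravel(),2*(T(p,np.zeros((1,2)))[0]-pin)],[.77,-.06,0])
print("board",r.x,r.fun, "pin",pin)
th=r.x[2]
def tob(X): c,s=np.cos(th),np.sin(th); return (np.atleast_2d(X)[:,:2]-pin)@np.array([[c,-s],[s,c]])
rol=bp(v,c1([[375,372]]),.034);stp=bp(v,c1([[399,330]]),.026)
for n,X in(("roller",rol),("stop",stp),("nose",bp(v,c1([[206,396]]),.032)),("shoulders",bp(v,c1([[188,363],[239,379]]),.040)),
  ("sidesfar",bp(v,c1([[275,120],[318,135]]),.040)),("mouth tips",bp(v,c1([[281,88],[332,106]]),.026)),("post",bp(v,c1([[113,108]]),.069))):
    print(n,X.round(4).tolist(),tob(X).round(4).tolist())
E
```

```text
board [ 0.77089712 -0.06509866  0.19517094] [ 0.00162869  0.00200138  0.00217975  0.00014653 -0.00134661 -0.00235032
 -0.00075523  0.0012528  -0.0008533  -0.00052519] pin [ 0.77132377 -0.06483606]
roller [[0.5287, -0.1131, 0.034]] [[-0.2473, -0.0003]]
stop [[0.5649, -0.1373, 0.026]] [[-0.2165, -0.0311]]
nose [[0.512, 0.0328, 0.032]] [[-0.2355, 0.1461]]
shoulders [[0.5399, 0.0476, 0.04], [0.5254, 0.0043, 0.04]] [[-0.2052, 0.1552], [-0.2279, 0.1155]]
sidesfar [[0.755, -0.0341, 0.04], [0.74, -0.0723, 0.04]] [[-0.0101, 0.0333], [-0.0321, -0.0013]]
mouth tips [[0.79, -0.0415, 0.026], [0.7716, -0.0879, 0.026]] [[0.0228, 0.0192], [-0.0042, -0.0226]]
post [[0.76, 0.1086, 0.069]] [[0.0225, 0.1723]]
```

Top views: the pivot screw head is at crop px (308,103), the rail nose at (206,396), the roller at (375,372) and the stop tip at (400,330). The rail is about 0.55 rad from home and about 30 mm short. I'll move above the grasp point at rail x = 185 mm.

>>> drive_tool([
  [[0,0,0],-0.105],
  [[-0.03,-0.027,0],0],
  [[-0.03,-0.027,0],0],
  [[-0.03,-0.027,0],0],
  [[-0.03,-0.027,0],0],
  [[-0.03,-0.027,0],0],
  [[-0.03,-0.027,0],0],
  [[-0.03,-0.027,0],0],
  [[-0.03,-0.027,0],0],
  [[-0.03,-0.027,0],0],
], jaw=0, grip_force=20)

```text
t: 1.1
tool_pos: [0.4463, 0.2368, 0.3035]
tool_rot: [-0.554, -3.092, 0.0]
contact_force: [0.5, 0.3, -0.9]
opening: 0.0856
grip_force: 0.0
```

>>> drive_tool([
  [[-0.03,-0.027,0],0],
  [[-0.03,-0.027,0],0],
  [[-0.03,-0.027,0],0],
  [[-0.03,-0.027,0],0],
  [[-0.03,-0.027,0],0],
  [[-0.03,-0.027,0.02],0],
  [[-0.015,-0.014,0.02],0],
  [[0,0,0.02],0],
  [[0,0,0.02],0],
  [[0,0,0],0],
])

```text
t: 2.1
tool_pos: [0.5657, 0.0056, 0.2196]
tool_rot: [-0.554, -3.084, 0.001]
contact_force: [0.3, -0.6, -0.6]
opening: 0.0851
grip_force: 0.0
```

```bash
cat >> h.py <<'E'
from scipy.spatial.transform import Rotation as Ro
PIN=np.array([.7713,-.0648]);TH=.195
def b2w(b):
    c,s=np.cos(TH),np.sin(TH);return PIN+np.array([c*b[0]-s*b[1],s*b[0]+c*b[1]])
def togo(o,xyz,railang=None):
    """tool-axes shift to world TCP xyz, after turning tool x to board angle; returns turn, shift"""
    R=Ro.from_rotvec(o["tool_rot"])
    M=R.as_matrix();a=np.arctan2(M[1,0],M[0,0]);turn=0
    if railang is not None:
        turn=-((TH+np.pi-railang-a+np.pi)%(2*np.pi)-np.pi);R=R*Ro.from_rotvec([0,0,turn])
    return round(float(turn),4),(R.inv().apply(np.array(xyz)-o["tool_pos"])).round(4)
E
python3 - <<'E'
from station import ctrl, vision
from h import *
o=ctrl.get_obs();print(o["t"],o["tool_pos"],o["tool_rot"],o["contact_force"])
print(togo(o,[.5702,.0120,.0926],.55))
v=vision.get_image("wrist");cv2.imwrite("pics/w1.png",v["image"]);import pickle;pickle.dump(v,open("w1.pkl","wb"))
E
```

```text
2.1 [0.56572809 0.00555101 0.21960254] [-5.53936163e-01 -3.08443045e+00  6.66421428e-04] [ 0.3466459  -0.57479909 -0.64287585]
(-0.0004, array([-0.0029,  0.0078,  0.127 ]))
```

View pics/w1.png

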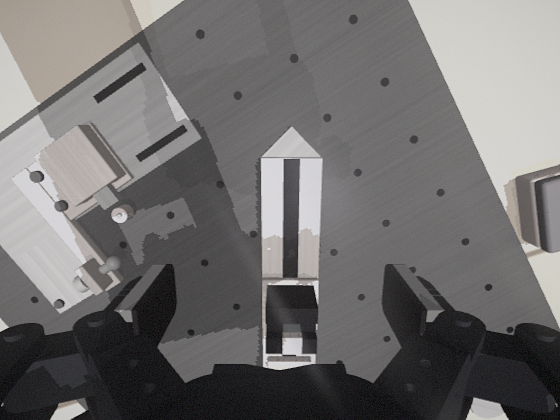

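The wrist view shows the nose at (292,127), shoulders at (262,157) and (322,158), the roller at (120,214) and the stop tip at (115,264). I'll refine the positions from these.

```bash
python3 - <<'E'
from h import *
import pickle
v=pickle.load(open("w1.pkl","rb"))
c,s=np.cos(TH),np.sin(TH)
for n,p,z in(("nose",[292,127],.032),("shl",[262,157],.04),("shr",[322,158],.04),("sideL",[263,270],.04),("sideR",[320,270],.04),("roller",[120,214],.03),("stop",[119,264],.026)):
    X=bp(v,p,z)[0];b=(X[:2]-PIN)@np.array([[c,-s],[s,c]]);print(n,X.round(4),b.round(4))
E
```

```text
nose [0.5121 0.0352 0.032 ] [-0.2349  0.1484]
shl [0.5241 0.0076 0.04  ] [-0.2285  0.1189]
shr [0.5398 0.048  0.04  ] [-0.2052  0.1555]
sideL [ 0.6069 -0.0234  0.04  ] [-0.1533  0.0724]
sideR [0.6224 0.0186 0.04  ] [-0.1299  0.1107]
roller [ 0.5277 -0.1136  0.03  ] [-0.2484 -0.0007]
stop [ 0.5663 -0.1362  0.026 ] [-0.215  -0.0304]
```

>>> drive_tool([
  [[-0.002,0.009,0.02],0],
  [[0,0,0.02],0],
  [[0,0,0.02],0],
  [[0,0,0.02],0],
  [[0,0,0.015],0],
  [[0,0,0.01],0],
  [[0,0,0.005],0],
  [[0,0,0],0],
  [[0,0,0],0],
])

```text
t: 3.05
tool_pos: [0.5734, 0.0133, 0.1148]
tool_rot: [0.554, 3.091, 0.0]
contact_force: [0.5, -0.1, 0.1]
opening: 0.0854
grip_force: 0.0
```

```bash
python3 - <<'E'
from station import ctrl
from h import *
o=ctrl.get_obs();print(o["t"],o["tool_pos"],o["tool_rot"],o["contact_force"])
print(togo(o,[.5695,.0135,.093],.545))
E
```

```text
3.05 [0.5734281  0.01331034 0.11481085] [5.54106658e-01 3.09085558e+00 1.14180966e-04] [ 0.49454564 -0.06878388  0.14019121]
(-0.0048, array([ 0.0038, -0.0012,  0.0218]))
```

>>> drive_tool([
  [[0.004,-0.001,0.01],-0.005],
  [[0,0,0.008],0],
  [[0,0,0.003],0],
  [[0,0,0],0],
  [[0,0,0],0],
])

```text
t: 3.55
tool_pos: [0.5687, 0.0138, 0.0928]
tool_rot: [-0.547, -3.094, -0.0]
contact_force: [0.6, -0.5, -0.4]
opening: 0.0853
grip_force: 0.0
```

>>> drive_tool([
  [[0,0,0],0],
  [[0,0,0],0],
  [[0,0,0],0],
  [[0,0,0],0],
  [[0,0,0],0],
  [[0,0,0],0],
  [[0,0,0],0],
], jaw=0.6, grip_force=20)

```text
t: 4.25
tool_pos: [0.569, 0.0137, 0.0933]
tool_rot: [0.547, 3.093, -0.0]
contact_force: [-1.3, -1.2, 3.1]
opening: 0.0436
grip_force: 21.8
```

>>> drive_tool([
  [[-0.003,0,0],0],
  [[-0.003,0,0],0],
  [[-0.003,0,0],0],
  [[-0.003,0,0],0],
  [[-0.003,0,0],0],
  [[-0.003,0,0],0],
  [[0,0,0],0],
])

```text
t: 4.95
tool_pos: [0.5842, 0.0085, 0.0933]
tool_rot: [-0.547, -3.087, -0.002]
contact_force: [-10.4, 2.5, 12.2]
opening: 0.0436
grip_force: 23.5
```

```bash
python3 - <<'E'
from station import ctrl
from h import *
o=ctrl.get_obs();print(o["tool_pos"],Ro.from_rotvec(o["tool_rot"]).inv().apply(o["contact_force"]),o["wrist_torque"])
E
```

```text
[0.58418774 0.00847632 0.09330398] [ 10.65194075  -1.2544816  -12.11332291] [ 0.25806389  1.58552367 -0.41467818]
```

>>> drive_tool([
  [[0,0,-0.0005],0],
  [[0,0,-0.0005],0],
  [[0,0,0],0],
])

```text
t: 5.25
tool_pos: [0.5841, 0.0085, 0.0933]
tool_rot: [-0.548, -3.088, -0.002]
contact_force: [-5.8, 2.1, 5.7]
opening: 0.0436
grip_force: 22.8
```

```bash
cat >> h.py <<'E'
def st(o):
    M=Ro.from_rotvec(o["tool_rot"]).as_matrix();a=np.arctan2(M[1,0],M[0,0])
    print("t",o["t"],o["tool_pos"].round(4),"boardang",round(TH+np.pi-a%(2*np.pi),4),"Ftool",(M.T@o["contact_force"]).round(1),"Ttool",(M.T@o["wrist_torque"]).round(2),round(o["opening"],4),round(o["grip_force"],1))
E
python3 - <<'E'
from station import ctrl,vision
from h import *
st(ctrl.get_obs())
v=vision.get_image("top");cv2.imwrite("pics/t2.png",cv2.convertScaleAbs(cv2.resize(v["image"][150:310,240:400],None,fx=3.7,fy=3.7,interpolation=cv2.INTER_CUBIC),alpha=1.3))
E
```

```text
t 5.25 [0.5841 0.0085 0.0933] boardang 0.546 Ftool [ 6.2 -0.  -5.7] Ttool [0.07 0.98 0.43] 0.0436 22.8
```

View pics/t2.png

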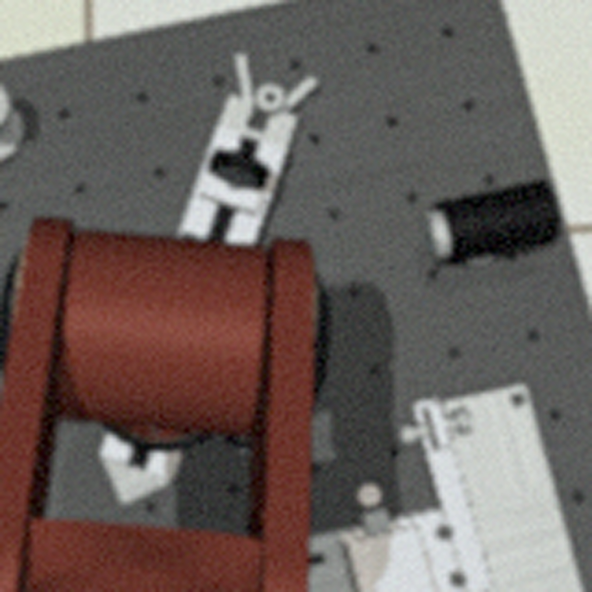

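The pin head at (270,97) is centred in the fork mouth, about 14 mm short of home. I'll carry on slowly.

>>> drive_tool([
  [[-0.001,0,-0.0005],0],
  [[-0.0015,0,0],0],
  [[-0.0015,0,0],0],
  [[-0.0015,0,0],0],
  [[-0.0015,0,0],0],
  [[0,0,0],0],
])

```text
t: 5.9
tool_pos: [0.5905, 0.0053, 0.0933]
tool_rot: [-0.549, -3.088, 0.0]
contact_force: [-5.9, -0.2, 4.2]
opening: 0.0437
grip_force: 23.1
```

```bash
python3 - <<'E'
from station import ctrl
from h import *
st(ctrl.get_obs())
E
```

```text
t 5.9 [0.5905 0.0053 0.0933] boardang 0.5467 Ftool [ 5.5 -2.2 -4.1] Ttool [0.47 0.75 0.59] 0.0437 23.1
```

>>> drive_tool([
  [[-0.001,-0.0005,0],0],
  [[-0.001,0,0],0],
  [[-0.001,0,0],0],
  [[-0.001,0,0],0],
  [[0,0,0],0],
])

```text
t: 6.4
tool_pos: [0.5941, 0.0036, 0.0933]
tool_rot: [-0.548, -3.088, 0.0]
contact_force: [-4.8, -0.5, 3.0]
opening: 0.0435
grip_force: 22.7
```

```bash
python3 - <<'E'
from station import ctrl
from h import *
st(ctrl.get_obs())
E
```

```text
t 6.4 [0.5941 0.0036 0.0933] boardang 0.5462 Ftool [ 4.4 -2.1 -3. ] Ttool [0.39 0.7  0.46] 0.0435 22.7
```

>>> drive_tool([
  [[-0.001,-0.0005,0],0],
  [[-0.001,0,0],0],
  [[-0.0005,0,0],0],
  [[0,0,0],0],
])

```text
t: 6.8
tool_pos: [0.5971, 0.0021, 0.0933]
tool_rot: [-0.547, -3.091, 0.0]
contact_force: [-4.3, -0.7, -1.2]
opening: 0.0437
grip_force: 22.0
```

>>> drive_tool([
  [[-0.0005,0,0],0],
  [[-0.0005,0,0],0],
  [[0,0,0],0],
])

```text
t: 7.1
tool_pos: [0.5974, 0.002, 0.0934]
tool_rot: [-0.546, -3.089, 0.0]
contact_force: [-6.8, -0.3, 0.9]
opening: 0.0437
grip_force: 22.3
```

>>> drive_tool([
  [[-0.0005,0,0],0],
  [[-0.0005,0,0],0],
  [[0,0,0],0],
])

```text
t: 7.4
tool_pos: [0.5976, 0.002, 0.0933]
tool_rot: [-0.546, -3.086, -0.0]
contact_force: [-11.4, 1.2, 5.0]
opening: 0.0439
grip_force: 22.7
```

```bash
python3 - <<'E'
from station import ctrl
from h import *
st(ctrl.get_obs())
E
```

```text
t 7.4 [0.5976 0.002  0.0933] boardang 0.5451 Ftool [11.1 -2.8 -4.9] Ttool [0.38 1.58 0.49] 0.0439 22.7
```

Motion stops at about 31 mm of travel with the force rising to 11 N, so the fork is home. I'll release, lift, close the jaws and go to the trailing side near the nose.

>>> drive_tool([
  [[0,0,0],0],
  [[0,0,0],0],
  [[0,0,0],0],
  [[0,0,0],0],
  [[0,0,-0.01],0],
  [[0,0,-0.02],0],
  [[0,0,-0.02],0],
  [[0,0,0],0],
], jaw=0)

```text
t: 8.2
tool_pos: [0.6023, 0.0011, 0.1488]
tool_rot: [0.545, 3.086, 0.001]
contact_force: [0.7, 0.2, 1.0]
opening: 0.0854
grip_force: 0.0
```

>>> drive_tool([
  [[0.006,0.015,0],0],
  [[0.006,0.02,0],0],
  [[0.006,0.02,0],0],
  [[0,0,0],0],
  [[0,0,0],0],
  [[0,0,0],0],
  [[0,0,0],0],
  [[0,0,0],0],
  [[0,0,0],0],
], jaw=1)

```text
t: 9.1
tool_pos: [0.6018, 0.0588, 0.1444]
tool_rot: [0.548, 3.093, -0.0]
contact_force: [-0.3, 0.5, 0.2]
opening: 0.0002
grip_force: 0.0
```

```bash
python3 - <<'E'
from station import ctrl,vision
from h import *
st(ctrl.get_obs())
v=vision.get_image("top");cv2.imwrite("pics/t3.png",cv2.convertScaleAbs(cv2.resize(v["image"][150:310,240:400],None,fx=3.7,fy=3.7,interpolation=cv2.INTER_CUBIC),alpha=1.3))
E
```

```text
t 9.1 [0.6018 0.0588 0.1444] boardang 0.5455 Ftool [ 0.4  0.4 -0.2] Ttool [-0.01  0.06  0.01] 0.0002 0.0
```

View pics/t3.png

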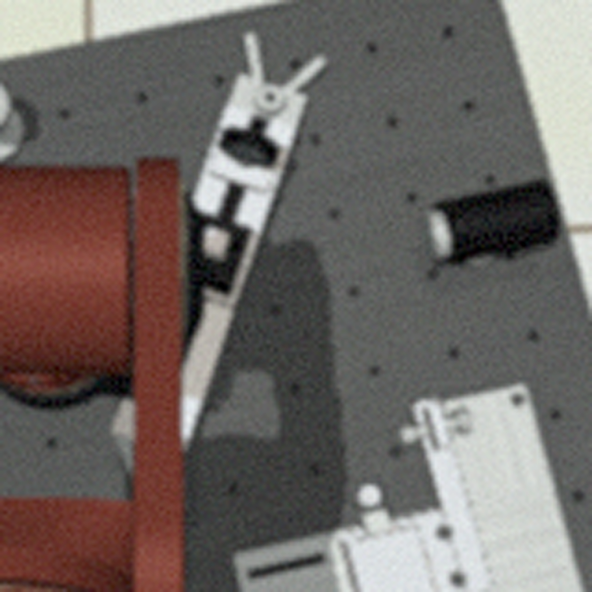

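The fork is seated with the pin at (270,97) in the slot bottom. I'll lower beside the trailing side.

>>> drive_tool([
  [[0.003,0,0.015],0],
  [[0,0,0.015],0],
  [[0,0,0.01],0],
  [[0,0,0.008],0],
  [[0,0,0],0],
])

```text
t: 9.65
tool_pos: [0.5977, 0.0603, 0.0941]
tool_rot: [-0.546, -3.09, 0.001]
contact_force: [-0.6, 0.4, 0.1]
opening: -0.0002
grip_force: 0.0
```

>>> drive_tool([
  [[0,-0.005,0],0],
  [[0,-0.005,0],0],
  [[0,-0.002,0],0],
  [[0,-0.002,0],0],
  [[0,-0.002,0],0],
  [[0,0,0],0],
])

```text
t: 10.25
tool_pos: [0.5935, 0.045, 0.0966]
tool_rot: [0.547, 3.093, 0.0]
contact_force: [0.4, 0.2, -0.2]
opening: -0.0
grip_force: 0.0
```

```bash
python3 - <<'E'
from station import ctrl
from h import *
st(ctrl.get_obs())
E
```

```text
t 10.25 [0.5935 0.045  0.0966] boardang 0.5451 Ftool [-0.3  0.3  0.2] Ttool [-0.02 -0.03  0.02] -0.0 0.0
```

>>> drive_tool([
  [[0,-0.002,0.001],0],
  [[0,-0.002,0.001],0],
  [[0,-0.002,0],0],
  [[0.0007,-0.0041,0],-0.02],
  [[0.0007,-0.0041,0],-0.02],
  [[0.0007,-0.0041,0],-0.02],
  [[0.0007,-0.0041,0],-0.02],
  [[0.0007,-0.0041,0],-0.02],
  [[0,0,0],0],
])

```text
t: 11.15
tool_pos: [0.5816, 0.0204, 0.0943]
tool_rot: [-0.391, -3.117, 0.001]
contact_force: [-0.9, -0.1, 0.6]
opening: 0.0001
grip_force: 0.0
```

```bash
cat >> h.py <<'E'
def rp(o):
    M=Ro.from_rotvec(o["tool_rot"]).as_matrix();d=M.T@(np.r_[PIN,o["tool_pos"][2]]-o["tool_pos"]);print("pivot in tool axes",d[:2].round(4))
E
python3 - <<'E'
from station import ctrl
from h import *
o=ctrl.get_obs();st(o);rp(o)
E
```

```text
t 11.15 [0.5816 0.0204 0.0943] boardang 0.4447 Ftool [ 0.8 -0.3 -0.6] Ttool [-0.02 -0.03  0.01] 0.0001 0.0
pivot in tool axes [-0.2049 -0.0357]
```

>>> drive_tool([
  [[0.0007,-0.0046,0],-0.02],
  [[0.0007,-0.0046,0],-0.02],
  [[0.0007,-0.0046,0],-0.02],
  [[0.0007,-0.0046,0],-0.02],
  [[0.0007,-0.0041,0],-0.02],
  [[0.0007,-0.0041,0],-0.02],
  [[0.0007,-0.0041,0],-0.02],
  [[0.0007,-0.0041,0],-0.02],
  [[0.0007,-0.0041,0],-0.02],
])

```text
t: 12.05
tool_pos: [0.5689, -0.0164, 0.0944]
tool_rot: [-0.107, -3.14, -0.0]
contact_force: [-0.2, 1.7, 0.8]
opening: -0.0005
grip_force: 0.8
```

```bash
python3 - <<'E'
from station import ctrl,vision
from h import *
o=ctrl.get_obs();st(o);rp(o)
v=vision.get_image("top");cv2.imwrite("pics/t4.png",cv2.convertScaleAbs(cv2.resize(v["image"][150:310,240:400],None,fx=3.7,fy=3.7,interpolation=cv2.INTER_CUBIC),alpha=1.3))
E
```

```text
t 12.05 [ 0.5689 -0.0164  0.0944] boardang 0.2631 Ftool [ 0.3  1.7 -0.8] Ttool [-0.24  0.02  0.04] -0.0005 0.8
pivot in tool axes [-0.2052 -0.0345]
```

View pics/t4.png

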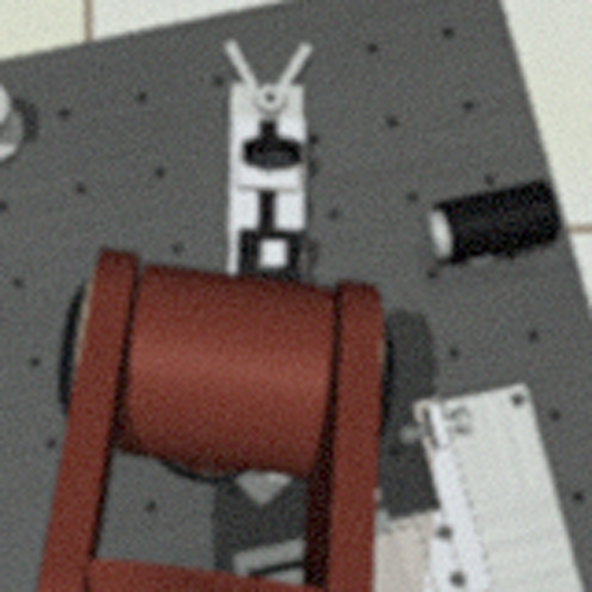

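The rail is swinging with the fork still home. I'll slow down now to feel for the roller.

>>> drive_tool([
  [[0.0003,-0.0021,0],-0.01],
  [[0.0003,-0.0021,0],-0.01],
  [[0.0003,-0.0021,0],-0.01],
  [[0.0003,-0.0021,0],-0.01],
  [[0.0003,-0.0021,0],-0.01],
  [[0.0003,-0.0021,0],-0.01],
  [[0.0003,-0.0021,0],-0.01],
  [[0.0003,-0.0021,0],-0.01],
])

```text
t: 12.9
tool_pos: [0.566, -0.0329, 0.0944]
tool_rot: [0.017, -3.141, -0.0]
contact_force: [-0.4, 1.7, -0.1]
opening: 0.0002
grip_force: 0.8
```

>>> drive_tool([
  [[0.0003,-0.0021,0],-0.01],
  [[0.0003,-0.0021,0],-0.01],
  [[0.0003,-0.0021,0],-0.01],
  [[0.0003,-0.0021,0],-0.01],
])

```text
t: 13.3
tool_pos: [0.5649, -0.0413, 0.0944]
tool_rot: [0.08, -3.14, -0.0]
contact_force: [-1.0, 1.5, 0.9]
opening: -0.0
grip_force: 1.0
```

```bash
python3 - <<'E'
from station import ctrl,vision
from h import *
o=ctrl.get_obs();st(o);rp(o)
E
```

```text
t 13.3 [ 0.5649 -0.0413  0.0944] boardang 0.144 Ftool [ 0.9  1.5 -0.9] Ttool [-0.26  0.17 -0.01] -0.0 1.0
pivot in tool axes [-0.2049 -0.034 ]
```

>>> drive_tool([
  [[0.0002,-0.001,0],-0.005],
  [[0.0002,-0.001,0],-0.005],
  [[0.0002,-0.001,0],-0.005],
  [[0.0002,-0.001,0],-0.005],
  [[0.0002,-0.001,0],-0.005],
  [[0.0002,-0.001,0],-0.005],
])

```text
t: 13.9
tool_pos: [0.5642, -0.0473, 0.0944]
tool_rot: [-0.127, 3.139, -0.0]
contact_force: [0.1, 1.6, 0.3]
opening: 0.0001
grip_force: 0.8
```

>>> drive_tool([
  [[0.0002,-0.001,0],-0.005],
  [[0.0002,-0.001,0],-0.005],
  [[0.0002,-0.001,0],-0.005],
  [[0.0002,-0.001,0],-0.005],
  [[0.0002,-0.001,0],-0.005],
  [[0.0002,-0.001,0],-0.005],
])

```text
t: 14.5
tool_pos: [0.5636, -0.0534, 0.0944]
tool_rot: [-0.174, 3.137, -0.0]
contact_force: [0.3, 1.7, -0.4]
opening: -0.0
grip_force: 0.7
```

```bash
python3 - <<'E'
from station import ctrl,vision
from h import *
o=ctrl.get_obs();st(o);rp(o)
v=vision.get_image("wrist");cv2.imwrite("pics/w2.png",v["image"])
E
```

```text
t 14.5 [ 0.5636 -0.0534  0.0944] boardang 0.0844 Ftool [-0.5  1.6  0.4] Ttool [-0.21 -0.02  0.  ] -0.0 0.7
pivot in tool axes [-0.2052 -0.0342]
```

View pics/w2.png

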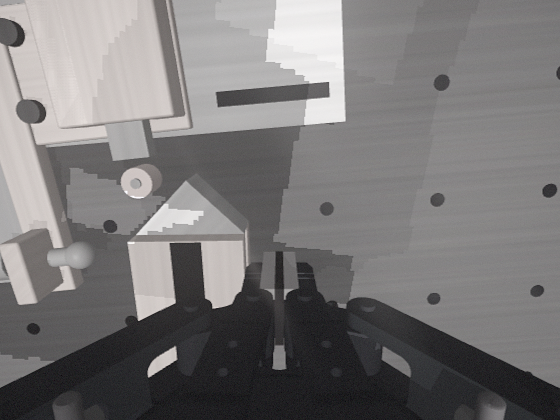

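The wrist view shows the nose at (194,175), about 22 mm short of the roller at (137,182). The stop ball is at (80,256). I'll keep going gently.

>>> drive_tool([
  [[0.0002,-0.001,0],-0.005],
  [[0.0002,-0.001,0],-0.005],
  [[0.0002,-0.001,0],-0.005],
  [[0.0002,-0.001,0],-0.005],
  [[0.0002,-0.001,0],-0.005],
  [[0.0002,-0.001,0],-0.005],
  [[0.0002,-0.001,0],-0.005],
  [[0.0002,-0.001,0],-0.005],
])

```text
t: 15.35
tool_pos: [0.5629, -0.0616, 0.0944]
tool_rot: [0.236, -3.133, -0.0]
contact_force: [0.6, 1.7, -0.2]
opening: -0.0
grip_force: 0.7
```

>>> drive_tool([
  [[0.0002,-0.001,0],-0.005],
  [[0.0002,-0.001,0],-0.005],
  [[0.0002,-0.001,0],-0.005],
])

```text
t: 15.65
tool_pos: [0.563, -0.064, 0.0944]
tool_rot: [-0.26, 3.13, 0.002]
contact_force: [2.1, 5.0, -0.6]
opening: -0.0001
grip_force: 2.6
```

>>> drive_tool([
  [[0.0002,-0.001,0],-0.005],
  [[0.0002,-0.001,0],-0.005],
])

```text
t: 15.85
tool_pos: [0.5631, -0.0658, 0.0945]
tool_rot: [-0.275, 3.128, 0.003]
contact_force: [1.4, 6.8, -0.3]
opening: 0.0002
grip_force: 3.3
```

```bash
python3 - <<'E'
from station import ctrl,vision
from h import *
o=ctrl.get_obs();st(o);rp(o)
E
```

```text
t 15.85 [ 0.5631 -0.0658  0.0945] boardang 0.0195 Ftool [-2.6  6.5  0.4] Ttool [-1.01 -0.46 -0.02] 0.0002 3.3
pivot in tool axes [-0.2052 -0.0354]
```

>>> drive_tool([
  [[0.0002,-0.001,0],-0.005],
  [[0.0002,-0.001,0],-0.005],
])

```text
t: 16.05
tool_pos: [0.5633, -0.0679, 0.0946]
tool_rot: [-0.291, 3.126, 0.002]
contact_force: [1.5, 5.5, -0.2]
opening: -0.0002
grip_force: 2.4
```

>>> drive_tool([
  [[0.0002,-0.001,0],-0.005],
  [[0.0002,-0.001,0],-0.005],
])

```text
t: 16.25
tool_pos: [0.563, -0.0708, 0.0946]
tool_rot: [-0.307, 3.126, -0.001]
contact_force: [1.2, 2.2, -0.4]
opening: 0.0002
grip_force: 0.8
```

>>> drive_tool([
  [[0.0002,-0.001,0],-0.005],
])

```text
t: 16.35
tool_pos: [0.5628, -0.0722, 0.0946]
tool_rot: [0.315, -3.126, 0.002]
contact_force: [0.5, -0.2, 0.4]
opening: 0.0004
grip_force: 0.1
```

```bash
python3 - <<'E'
from station import ctrl,vision
from h import *
o=ctrl.get_obs();st(o);rp(o)
E
```

```text
t 16.35 [ 0.5628 -0.0722  0.0946] boardang -0.0058 Ftool [-0.4 -0.3 -0.4] Ttool [-0.03  0.05 -0.01] 0.0004 0.1
pivot in tool axes [-0.2058 -0.0343]
```

The force rose to 7 N and then dropped to 0: the snap. I'll follow up gently to feel the rail against the stop.

>>> drive_tool([
  [[0.0002,-0.001,0],-0.005],
  [[0.0002,-0.001,0],-0.005],
])

```text
t: 16.55
tool_pos: [0.5626, -0.0742, 0.0944]
tool_rot: [0.33, -3.124, 0.001]
contact_force: [0.3, 0.6, 0.2]
opening: -0.0001
grip_force: 0.0
```

>>> drive_tool([
  [[0.0001,-0.0007,0],-0.003],
])

```text
t: 16.65
tool_pos: [0.5626, -0.0745, 0.0944]
tool_rot: [0.334, -3.123, -0.001]
contact_force: [-1.0, 2.5, 1.1]
opening: -0.0002
grip_force: 1.2
```

```bash
python3 - <<'E'
from station import ctrl,vision
from h import *
o=ctrl.get_obs();st(o);rp(o)
v=vision.get_image("wrist");cv2.imwrite("pics/w3.png",v["image"])
E
```

```text
t 16.65 [ 0.5626 -0.0745  0.0944] boardang -0.0181 Ftool [ 0.5  2.6 -1.1] Ttool [-0.33  0.05  0.02] -0.0002 1.2
pivot in tool axes [-0.206  -0.0346]
```

View pics/w3.png

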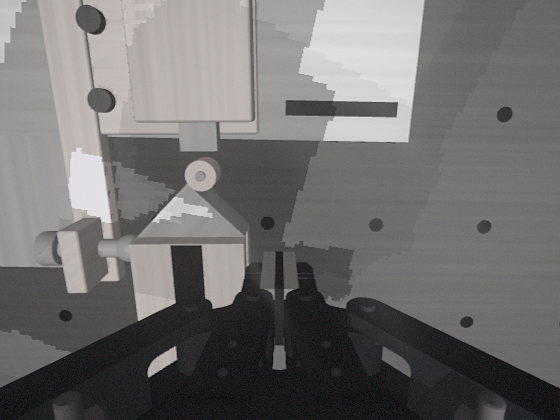

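The stop ball touches the rail's side at about (135,247), and the roller at (203,174) is behind the nose tip. I'll back away and lift.

>>> drive_tool([
  [[0,-0.0005,0],0],
  [[0,0,0],0],
])

```text
t: 16.9
tool_pos: [0.5627, -0.0746, 0.0944]
tool_rot: [0.334, -3.123, -0.001]
contact_force: [-1.8, 2.0, 2.1]
opening: 0.0002
grip_force: 1.6
```

>>> drive_tool([
  [[0,0.003,0],0],
  [[0,0.01,0],0],
  [[0,0.015,0],0],
  [[0,0.01,-0.02],0],
  [[0,0,-0.04],0],
  [[0,0,-0.04],0],
  [[0,0.04,-0.03],0],
  [[0,0.04,0],0],
  [[0,0.04,0],0],
  [[0,0.04,0],0],
])

```text
t: 17.9
tool_pos: [0.5201, 0.1208, 0.2248]
tool_rot: [-0.335, 3.122, -0.0]
contact_force: [0.8, 0.5, -0.5]
opening: 0.0001
grip_force: 0.0
```

>>> drive_tool([
  [[0,0.04,0],0],
  [[0,0.04,0],0],
  [[0,0.02,0],0],
  [[0,0,0],0],
])

```text
t: 18.3
tool_pos: [0.4984, 0.2192, 0.2242]
tool_rot: [0.342, -3.123, -0.001]
contact_force: [-0.8, 0.2, 0.3]
opening: -0.0001
grip_force: 0.0
```

```bash
python3 - <<'E'
from station import ctrl,vision
from h import *
st(ctrl.get_obs())
v=vision.get_image("top");cv2.imwrite("pics/t5.png",cv2.convertScaleAbs(cv2.resize(v["image"][150:310,240:400],None,fx=3.7,fy=3.7,interpolation=cv2.INTER_CUBIC),alpha=1.3))
E
```

```text
t 18.3 [0.4984 0.2192 0.2242] boardang -0.0229 Ftool [ 0.7  0.4 -0.3] Ttool [ 0.02  0.04 -0.03] -0.0001 0.0
```

View pics/t5.png

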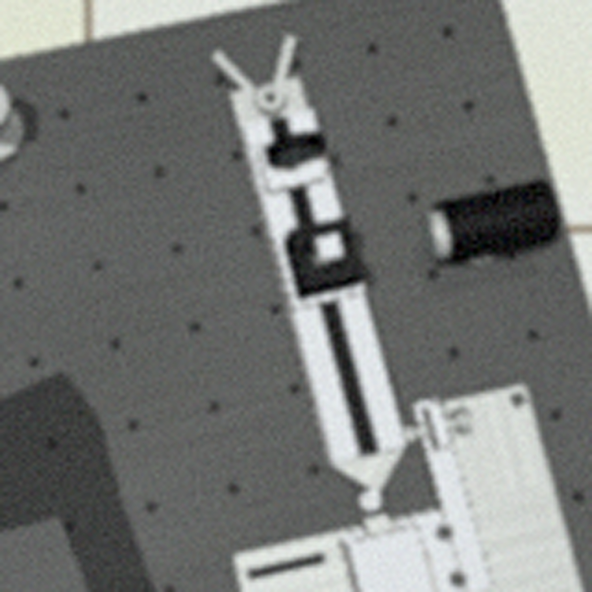

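The rail lies against the stop at (408,433), the roller at (371,497) sits behind the nose, and the fork is on the pin at (270,97). I'm handing in.

```bash
python3 -c "
from station import ctrl
print(ctrl.finish_job())"
```

```text
the job is handed in; nothing more can be done
None
```

The rail's fork is home on the pivot screw, its nose has snapped past the roller, and it lies against the stop screw with the arm clear; I handed the job in at about 18 s, and no verdict came back.

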